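# Drive the seized locking pin out of the sample press

### The job

The brass pin that locks the lid of the small sample press is stuck. Take the blue drift punch from its cradle, drive the pin right out from its plain end with the punch (never touch the pin with the fingers) so that it drops into the white catch tray and the green lid springs open, then lay the punch back in its cradle as it lay and leave the other things on the worktop where they are.

Things in the scene. Friction and masses are not known exactly. Their poses are not given: they have to be found in the camera images.
- press: Fixed sample press. Origin on the worktop under the bore's middle; y along the bore, the way the pin must go, x to the lid's hinge, z up. Two steel cheeks, 36 mm wide, outer faces at y = -22 and +22 mm, top 85 mm high, carry a level 14 mm bore, axis 65 mm high; the lid's eye stands between them. Pan and lid lie at x = 17 to 157, y = -35 to 35 mm. Foot 8 mm high out to y = -32 mm, beyond it free.
- bore_entry (a point): Centre of the bore's mouth on the outer face (-y side) of the near cheek, where the punch goes in; the pin's plain end lies 2 mm inside. Axes as the press.
- bore_exit (a point): Centre of the bore's other mouth, 44 mm further along the press's y axis, where the pin comes out. Axes as the press.
- tray_floor (a point): Centre of the inner floor of the white catch tray that is fixed to the press on its +y side: inside 76 mm (x) by 94 mm (y), rim 18 mm above the worktop. Axes as the press.
- pin: Loose brass pin: shank 12 mm in diameter, 48 mm long, head 18 mm in diameter, 6 mm thick. Origin at the middle of its 54 mm; y axis along it to the head. Starts in the bore, head outside on the tray side, held by friction (about 8 to 18 N to push it). Leaves the bore after about 42 mm of travel.
- lid (a joint): Hinge of the green lid in rad: about 0 while the pin (or the punch) is in the bore, then a spring opens it slowly to about 0.6; its near edge rises about 80 mm.
- drift: Loose blue drift punch, 0.1 to 0.2 kg. Origin on its axis near the balance point, where to grip; x axis to the tip. Square 16 x 16 mm body from x = -62 to +38 mm, faces across y and z, then a round steel shank 8 mm in diameter to the tip at x = +113 mm. Starts level in the cradle, axis 45 mm above the worktop.
- drift_tip (a point): Centre of the flat end of the punch's shank, 113 mm from the drift's origin. Axes as the drift.
- cradle_seat (a point): Where the drift's origin lies in its cradle, 45 mm above the worktop; x along the punch to its tip, z up. Fixed grey stand, base 130 x 56 x 6 mm, two open-topped saddles at x = -50 and +50 mm, each 10 mm long, flared side posts up to 62 mm high; the rear is 20 mm wide (floor 37 mm high), the front 14 mm (41 mm). Between them the punch can be gripped.
- apple: Bystander: loose red apple, about 75 mm. Origin under its middle.
- cup: Bystander: loose specimen cup with a red lid, 62 mm wide, 73 mm high. Origin under its middle.
- petri: Bystander: two stacked petri dishes, 90 mm wide, 32 mm high. Origin under their middle.
- bench_timer: Bystander: white bench timer, 66 x 66 x 19 mm. Origin under its middle.
- red_marker: Bystander: red and white marker pen lying flat, 122 mm long. Origin under its middle.
- egg: Bystander: loose egg, 55 x 43 mm. Origin under its middle.
Mind the look-alikes: they are no part of the job. There is more than one size of the drift; the one meant has the size given above.

How it is judged (in metres and radians):
On the way, in this order (a step that is already met when the one before it is completed fails the run):
1. the punch pushes the pin along the bore (contact force between drift and pin above 1 N and y of pin in the frame of press above 0.015 m and distance between drift_tip and pin below 0.04 m), for 0.05 s.
2. the pin has dropped into the catch tray and the lid has sprung open (z of pin in the frame of tray_floor below 0.03 m and value of joint lid above 0.3 rad), for 0.2 s.
At the end, for the whole second after the job is handed in: The pin lies at rest in the catch tray (its middle inside the rim and less than 30 mm above the tray's floor), the lid stands open by more than 0.3 rad, and the punch rests in its cradle, tip the same way as before, within 15 mm and 0.1 rad of its seat (all of step 2 and x of pin in the frame of tray_floor between -0.041 and 0.041 m and y of pin in the frame of tray_floor between -0.051 and 0.05 m and linear speed of pin below 0.05 m/s and distance between drift and cradle_seat below 0.015 m and angle between the x axis of drift and the x axis of cradle_seat, either way round below 0.1 rad and x of drift_tip in the frame of cradle_seat above 0.09 m and linear speed of drift below 0.03 m/s); the robot touches nothing.
It fails at once if the fingers touch the pin (contact force between the fingers and pin above 0.5 N).
It fails at once if a bystander is moved by more than 30 mm (distance of any of apple, cup, petri, bench_timer, red_marker, egg from where it was at the start of the episode above 0.03 m).
It also fails if it takes over 48 s, if anything falls off the work surface, if the arm or the gripper's body presses on something with over 40 N, if the wrist force passes 120 N, or if a joint passes its speed limit or range.

### The arm

A 6-joint arm with a two-finger parallel gripper is mounted at the origin on a cart in front of the work surface, level with it; the furniture and walls round the work are solid. World frame = base frame: x ahead of the robot, y to its left, z up, the work surface at z = 0. Lengths are in mm, angles in rad, forces in N, time in s.
With the tool pointing down it reaches from about 325 to 775 mm from the base axis. Payload 5.5 kg.
Tool frame: the origin (TCP) lies on the centre line of the jaws, within the pads' length; the fingertips stand 14 mm ahead of it and the grasp point (between the pads) lies 5 mm behind it; z points along the fingers, y is the direction in which the jaws open and shut (so a half turn about z gives the same grasp; the last joint's range is limited). The gripper opens to 88 mm and grips with 3 to 60 N. Pads are 20 mm wide; open, the fingers measure 115 mm over their backs; the gripper's body (75 mm by 178 mm) begins 61 mm behind the grasp point.
Start: joints at [-1.2, 0.091, 1.231, -0, 1.82, -0.057], TCP at [248.923, -545.943, 236.631] pointing down, gripper open.
Joint ranges: [-2.87, 2.87], [-0.86, 2.18], [0.17, 2.46], [-1.51, 4.65], [0.06, 2.69], [-2.65, 2.65]. Speed limits (rad/s): [2.57, 2.57, 3.01, 3.14, 3.14, 3.14].

### API

Orientations are given as a unit quaternion [w, x, y, z].
In Python, from plant import ctrl, cams gives the robot as it stands. The module is installed in compiled form; this text tells all that it offers.
- The arm moves only by the tool drive_tool, never from a script. Its argument "rows" is a list of rows, each an object of numbers: "wx", "wy", "wz": the turn, a rotation vector about the tool's x, y, z in degrees; "tx", "ty", "tz": the shift along the tool's x, y, z in cm; "grip": the closure, from -1 (fully open) to 1 (shut), so that 0 is half open. In form: [{"wx": .., "wy": .., "wz": .., "tx": .., "ty": .., "tz": .., "grip": ..}, ...]. A call has 1 to 20 rows; each row shifts and turns the pose as measured when the row begins, along the tool's axes as they then stand; what a row does not reach is not made up. A row lasts 1/12 s, in which the tool goes at most 41.7 mm and 7.16 degrees, less where a joint would pass 70% of its speed; a pose out of reach is approached as far as the arm can. A call is refused whole if a number of a shift passes 4.17 or a number of a turn 7.16, either way. A call with a gripper value outside its range is refused whole. The fingers move at their own pace and stop on an object; "grip_force" is the grip in N (left out, the last holds). Time passes only in rows, so rows that do not move let the fingers close. It gives the time, the measured TCP pose, the force and the opening at its end, in the units of the state.
- ctrl.observe(): the state, without advancing time (a new reading comes with each control period).
- cams.camera(name): name is "scene" or "top" or "wrist"; returns a dict with "frame" (420x560x3 uint8, red, green, blue), "camera_matrix" (3x3 intrinsics, pixels), "R" (3x3) and "t" (3): a world point X has camera coordinates R X + t; the wrist camera has in their place "T_tool_cam" (4x4, takes a point from camera to tool coordinates, whose origin is the TCP and whose axes are the flange's). Camera axes: x right, y down, z forward; pixel columns grow to the right and rows downward; lengths in mm; the calibration is good to about 2 mm. A picture is of the moment at which its call begins: read the wrist's pose just before it. There is no depth.
- ctrl.job_done(): hands the job in, once; it reports no verdict.
The state is a dict: "time_s": time; "q": joint angles; "dq": joint speeds; "joint_efforts": joint torques, N m; "ee_pos": TCP position; "tool_rot": TCP orientation; "wrist_force": force on the tool from outside, world axes, zero at the start; "moment": the same for the moment, N m; "grip_width": finger opening in mm.
Only numpy, scipy, OpenCV 4.12 (cv2) and the standard library are available. Lean on these libraries where they do the work, as an engineer would, in place of code of your own. Each camera call takes 0.05 s, during which the arm holds its last target. There are 200 camera calls.

## Working session

There is one attempt and no reset: what is moved stays moved. The work goes in short steps, Python scripts to look and compute and a tool call to move; the robot and the scene stay as the last step left them, time stands still between calls to the robot, and variables do not carry over. Pictures are saved under pics/ and viewed, about 8 in all and at most 12, crops included, and the job is handed in when it is done.

Besides the shell and the picture viewer there is one more tool, called after "Emit:" by a JSON object that holds its "op" and its "data", one argument or row to a line. drive_tool: Moves the arm, as the interface text tells. Its arguments: {"type":"object","properties":{"rows":{"type":"array"},"grip_force":{"type":"number"}},"required":["rows"]}

```bash
mkdir -p pics
python3 - <<'E'
from plant import ctrl,cams
import cv2,numpy as np,pickle
s=ctrl.observe();print({k:np.round(v,3).tolist() for k,v in s.items()})
d={}
for n in("scene","top"):
    c=cams.camera(n);d[n]=c
    cv2.imwrite(f"pics/{n}0.png",cv2.cvtColor(c["frame"],cv2.COLOR_RGB2BGR))
    print(n,np.round(c["camera_matrix"],1).tolist(),np.round(c["R"],3).tolist(),np.round(c["t"],1).tolist())
pickle.dump(d,open("c0.pkl","wb"))
E
```

```text
{'time_s': 0.0, 'q': [-1.2, 0.092, 1.232, -0.0, 1.82, -0.057], 'dq': [0.001, 0.0, 0.001, -0.001, -0.001, 0.001], 'joint_efforts': [-0.001, -44.645, -40.645, 0.07, 0.029, -0.0], 'ee_pos': [248.828, -545.676, 235.525], 'tool_rot': [-0.001, 0.977, 0.212, -0.0], 'wrist_force': [0.615, 0.471, 0.181], 'moment': [0.024, 0.04, -0.001], 'grip_width': 88.116}
scene [[437.9, 0.0, 281.8], [0.0, 437.9, 209.6], [0.0, 0.0, 1.0]] [[-0.757, -0.653, 0.025], [-0.297, 0.309, -0.904], [0.582, -0.691, -0.428]] [418.5, 221.0, 896.6]
top [[411.1, 0.0, 278.6], [0.0, 411.1, 203.9], [0.0, 0.0, 1.0]] [[-0.018, -1.0, 0.018], [-0.99, 0.016, -0.141], [0.14, -0.021, -0.99]] [26.5, 543.8, 1147.0]
```

View pics/scene0.png

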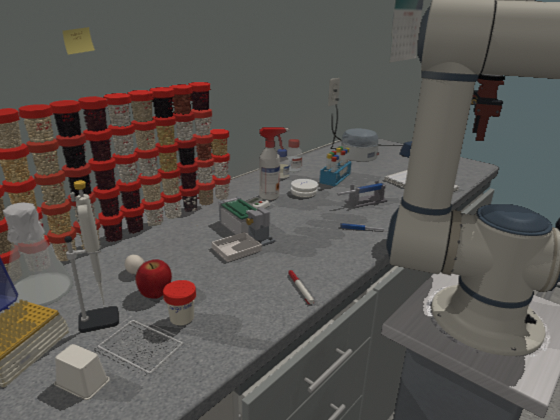

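View pics/top0.png

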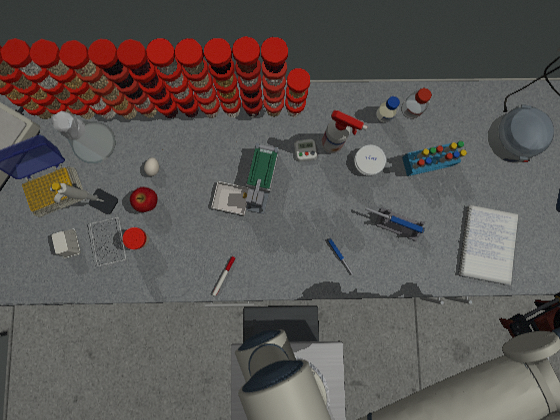

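Top view: the press is at (258,190) with its tray at (231,198). There are two blue punches. One lies in the grey cradle at (400,222), and a look-alike lies flat on the table at (340,255). The cradled one fits the description, and I'll confirm it in an enlarged crop.

```bash
cat > h.py <<'E'
import numpy as np,cv2,pickle
from scipy.spatial.transform import Rotation as Ro
def ray(c,uv):
    K,R,t=(np.array(c[k],float) for k in("camera_matrix","R","t"))
    o=-R.T@t.ravel(); d=R.T@np.linalg.solve(K,[uv[0],uv[1],1]); return o,d
def onz(c,uv,z):
    o,d=ray(c,uv); return o+d*(z-o[2])/d[2]
def proj(c,X):
    p=np.array(c["R"])@np.array(X,float)+np.array(c["t"]).ravel(); p=np.array(c["camera_matrix"])@p; return p[:2]/p[2]
def tri(c1,u1,c2,u2):
    o1,d1=ray(c1,u1);o2,d2=ray(c2,u2)
    a=np.linalg.lstsq(np.c_[d1,-d2],o2-o1,rcond=None)[0]
    p,q=o1+a[0]*d1,o2+a[1]*d2
    return (p+q)/2,np.linalg.norm(p-q)
def wcam(ctrl,cams):
    s=ctrl.observe(); c=cams.camera("wrist")
    w=s["tool_rot"]; Rt=Ro.from_quat([w[1],w[2],w[3],w[0]]).as_matrix()
    T=np.array(c["T_tool_cam"]); Rc=Rt@T[:3,:3]; tc=Rt@T[:3,3]+s["ee_pos"]
    return dict(frame=c["frame"],camera_matrix=c["camera_matrix"],R=Rc.T,t=-Rc.T@tc)
def blue(f):
    h=cv2.cvtColor(f,cv2.COLOR_RGB2HSV); return cv2.inRange(h,(100,120,40),(125,255,255))
def main(m,box=None):
    if box: k=np.zeros_like(m);x0,y0,x1,y1=box;k[y0:y1,x0:x1]=255;m=m&k
    c=max(cv2.findContours(m,cv2.RETR_EXTERNAL,cv2.CHAIN_APPROX_NONE)[0],key=cv2.contourArea)
    return c
E
python3 - <<'E'
from h import *
d=pickle.load(open("c0.pkl","rb"))
a=d["top"]["frame"][170:270,310:440];b=d["scene"]["frame"][160:250,310:410]
t=d["top"]["frame"][135:225,200:290]; s=d["scene"]["frame"][180:270,195:285]
f=lambda x:cv2.resize(x,(400,300),interpolation=cv2.INTER_CUBIC)
o=np.vstack([np.hstack([f(a),f(b)]),np.hstack([f(t),f(s)])])
cv2.imwrite("pics/crop1.png",cv2.cvtColor(o,cv2.COLOR_RGB2BGR))
T=d["top"]
for box in((310,170,440,236),(310,236,360,280)):
    r=cv2.minAreaRect(main(blue(T["frame"]),box));bp=cv2.boxPoints(r);print(r)
    for z in(8,45,53):print(z,[onz(T,p,z).round(0)[:2].tolist() for p in bp])
print("tray",onz(T,(231,198),0))
E
```

```text
((407.13812255859375, 223.8592529296875), (34.743064880371094, 6.161586284637451), 21.250505447387695)
8 [[494.0, -311.0], [511.0, -319.0], [472.0, -413.0], [455.0, -405.0]]
45 [[490.0, -300.0], [507.0, -308.0], [469.0, -399.0], [453.0, -391.0]]
53 [[490.0, -298.0], [506.0, -305.0], [468.0, -396.0], [452.0, -388.0]]
((335.42303466796875, 248.8845672607422), (23.02005958557129, 3.605551242828369), 56.3099365234375)
8 [[439.0, -125.0], [444.0, -134.0], [388.0, -169.0], [382.0, -160.0]]
45 [[437.0, -120.0], [442.0, -128.0], [388.0, -163.0], [382.0, -154.0]]
53 [[436.0, -119.0], [442.0, -127.0], [388.0, -161.0], [382.0, -153.0]]
tray [569.60521382 157.67763789   0.        ]
```

View pics/crop1.png

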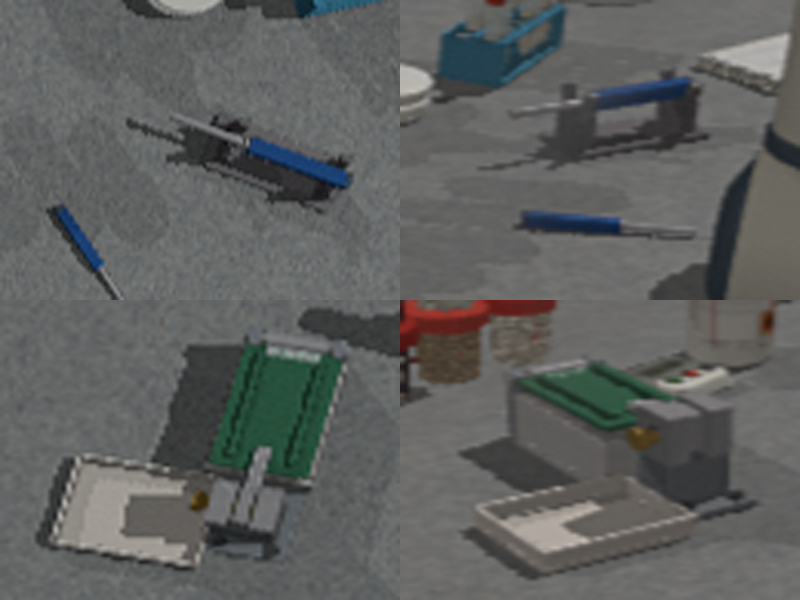

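The crop confirms it: the punch in the cradle has a blue body about 98 x 17 mm and its steel tip to the left. The look-alike on the table has a body of only about 66 mm. The pin head is at about (245,194) in the top view, on the tray side.

```bash
cat >> h.py <<'E'
def go(ctrl,pos,yaw=None,per=4.0):
    """print total shift in tool axes (cm) and turn (deg) to reach target with tool pointing down, tool x at yaw deg"""
    s=ctrl.observe();w=s["tool_rot"];R=Ro.from_quat([w[1],w[2],w[3],w[0]])
    d=R.inv().apply(np.array(pos)-s["ee_pos"])/10
    print("t",round(float(s["time_s"]),2),"pos",np.round(s["ee_pos"],1),"xaxis yaw",round(np.degrees(np.arctan2(*R.as_matrix()[[1,0],0])),2),"zaxis",R.as_matrix()[:,2].round(3),"F",np.round(s["wrist_force"],1),"grip",s["grip_width"])
    print("shift cm",d.round(2),"norm",np.linalg.norm(d).round(2))
    if yaw is not None:
        a=np.radians(yaw);x=np.array([np.cos(a),np.sin(a),0]);z=np.array([0,0,-1.])
        T=Ro.from_matrix(np.c_[x,np.cross(z,x),z]); print("turn deg",np.degrees((R.inv()*T).as_rotvec()).round(2))
E
python3 - <<'E'
from h import *
from plant import ctrl,cams
c=cams.camera("wrist");print(np.round(c["T_tool_cam"],3).tolist(),np.round(c["camera_matrix"],0).tolist())
go(ctrl,[484,-336,220],67)
E
```

```text
[[-0.0, -0.968, -0.25, 68.375], [1.0, -0.0, -0.0, 0.078], [-0.0, -0.25, 0.968, -148.394], [0.0, 0.0, 0.0, 1.0]] [[346.0, 0.0, 282.0], [0.0, 346.0, 210.0], [0.0, 0.0, 1.0]]
t 0.15 pos [ 248.8 -545.7  235.8] xaxis yaw 24.51 zaxis [-0.001  0.001 -1.   ] F [-0.3 -0.1 -0.4] grip 87.79080520270796
shift cm [30.1  -9.33  1.59] norm 31.55
turn deg [-8.000e-02 -4.000e-02 -4.249e+01]
```

Emit:
{"op": "drive_tool", "data": {
  "rows": [
    {"tx": 3.0, "ty": -0.93, "tz": 0.15, "grip": -1},
    {"tx": 3.0, "ty": -0.93, "tz": 0.15, "grip": -1},
    {"tx": 3.0, "ty": -0.93, "tz": 0.15, "grip": -1},
    {"tx": 3.0, "ty": -0.93, "tz": 0.15, "grip": -1},
    {"tx": 3.0, "ty": -0.93, "tz": 0.15, "grip": -1},
    {"tx": 3.0, "ty": -0.93, "tz": 0.15, "grip": -1},
    {"tx": 3.0, "ty": -0.93, "tz": 0.15, "grip": -1},
    {"tx": 3.0, "ty": -0.93, "tz": 0.15, "grip": -1},
    {"tx": 3.0, "ty": -0.93, "tz": 0.15, "grip": -1},
    {"wz": -6, "grip": -1},
    {"wz": -6, "grip": -1},
    {"wz": -6, "grip": -1},
    {"wz": -6, "grip": -1},
    {"wz": -6, "grip": -1},
    {"wz": -6, "grip": -1},
    {"wz": -6, "grip": -1},
    {"grip": -1}
  ]
}}

```text
schema error: expected keys wx, wy, wz, tx, ty, tz, grip
```

Run:
```python
from h import *
from plant import ctrl,cams
go(ctrl,[484,-336,220],67)
c=wcam(ctrl,cams);pickle.dump(c,open("w1.pkl","wb"))
cv2.imwrite("pics/w1.png",cv2.cvtColor(c["frame"],cv2.COLOR_RGB2BGR))
r=cv2.minAreaRect(main(blue(c["frame"])));print(r,cv2.boxPoints(r).round(1).tolist())
```

```text
t 0.15 pos [ 248.8 -545.7  235.8] xaxis yaw 24.51 zaxis [-0.001  0.001 -1.   ] F [-0.3 -0.1 -0.4] grip 87.79080520270796
shift cm [30.1  -9.33  1.59] norm 31.55
turn deg [-8.000e-02 -4.000e-02 -4.249e+01]Traceback (most recent call last):
  File "<stdin>", line 6, in <module>
  File "h.py", line 24, in main
    c=max(cv2.findContours(m,cv2.RETR_EXTERNAL,cv2.CHAIN_APPROX_NONE)[0],key=cv2.contourArea)
ValueError: max() iterable argument is empty
```

View pics/w1.png

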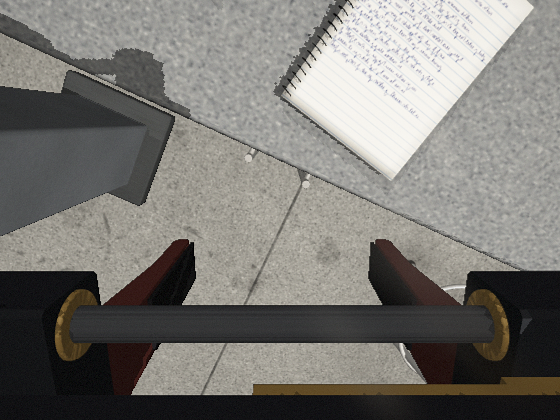

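The move was refused because every key has to be given, so this picture only shows the start pose with the notebook and the cart edge. I'll repeat it with all keys.

Emit:
{"op": "drive_tool", "data": {
  "rows": [
    {"wx": 0, "wy": 0, "wz": 0, "tx": 3.4, "ty": -1.04, "tz": 0.17, "grip": -1},
    {"wx": 0, "wy": 0, "wz": 0, "tx": 3.4, "ty": -1.04, "tz": 0.17, "grip": -1},
    {"wx": 0, "wy": 0, "wz": 0, "tx": 3.4, "ty": -1.04, "tz": 0.17, "grip": -1},
    {"wx": 0, "wy": 0, "wz": 0, "tx": 3.4, "ty": -1.04, "tz": 0.17, "grip": -1},
    {"wx": 0, "wy": 0, "wz": 0, "tx": 3.4, "ty": -1.04, "tz": 0.17, "grip": -1},
    {"wx": 0, "wy": 0, "wz": 0, "tx": 3.4, "ty": -1.04, "tz": 0.17, "grip": -1},
    {"wx": 0, "wy": 0, "wz": 0, "tx": 3.4, "ty": -1.04, "tz": 0.17, "grip": -1},
    {"wx": 0, "wy": 0, "wz": 0, "tx": 3.4, "ty": -1.04, "tz": 0.17, "grip": -1},
    {"wx": 0, "wy": 0, "wz": 0, "tx": 3.4, "ty": -1.04, "tz": 0.17, "grip": -1},
    {"wx": 0, "wy": 0, "wz": -6, "tx": 0, "ty": 0, "tz": 0, "grip": -1},
    {"wx": 0, "wy": 0, "wz": -6, "tx": 0, "ty": 0, "tz": 0, "grip": -1},
    {"wx": 0, "wy": 0, "wz": -6, "tx": 0, "ty": 0, "tz": 0, "grip": -1},
    {"wx": 0, "wy": 0, "wz": -6, "tx": 0, "ty": 0, "tz": 0, "grip": -1},
    {"wx": 0, "wy": 0, "wz": -6, "tx": 0, "ty": 0, "tz": 0, "grip": -1},
    {"wx": 0, "wy": 0, "wz": -6, "tx": 0, "ty": 0, "tz": 0, "grip": -1},
    {"wx": 0, "wy": 0, "wz": -6, "tx": 0, "ty": 0, "tz": 0, "grip": -1},
    {"wx": 0, "wy": 0, "wz": 0, "tx": 0, "ty": 0, "tz": 0, "grip": -1}
  ]
}}

```text
time_s: 1.62
ee_pos: [498.8, -321.1, 212.2]
tool_rot: [-0.006, 0.827, 0.562, -0.001]
wrist_force: [-0.5, 0.0, -0.2]
grip_width: 87.7
```

Run:
```python
from h import *
from plant import ctrl,cams
go(ctrl,[484,-336,220],67)
c=wcam(ctrl,cams);pickle.dump(c,open("w1.pkl","wb"))
cv2.imwrite("pics/w1b.png",cv2.cvtColor(c["frame"],cv2.COLOR_RGB2BGR))
r=cv2.minAreaRect(main(blue(c["frame"])));print(r,cv2.boxPoints(r).round(1).tolist())
print([onz(c,p,53).round(1).tolist() for p in cv2.boxPoints(r)])
```

```text
t 1.62 pos [ 498.8 -321.1  212.2] xaxis yaw 68.41 zaxis [-0.008  0.009 -1.   ] F [-0.5  0.  -0.2] grip 87.71828826977547
shift cm [-1.93 -0.84 -0.78] norm 2.24
turn deg [-0.62 -0.28  1.41]
((275.9999694824219, 226.49996948242188), (15.999998092651367, 96.99998474121094), 0.0) [[268.0, 275.0], [268.0, 178.0], [284.0, 178.0], [284.0, 275.0]]
[[457.3, -386.1, 53.0], [493.0, -298.6, 53.0], [506.4, -303.9, 53.0], [471.7, -391.7, 53.0]]
```

View pics/w1b.png

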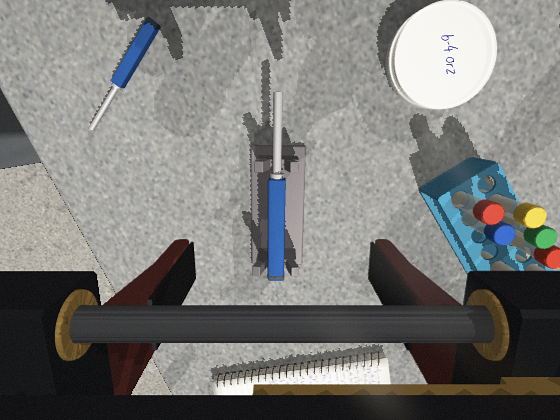

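The wrist view shows the right punch at columns 268-284: blue from row 178 to 278, tip at (278,93), grey cradle around it. The look-alike is at (135,55).

Run:
```python
from h import *
from plant import ctrl,cams
c=pickle.load(open("w1.pkl","rb"))
p=[onz(c,(278,93),45),onz(c,(276,178),53),onz(c,(276,277),53)]
print(np.round(p,1)); d=(p[0]-p[2])[:2];d/=np.linalg.norm(d);print(np.degrees(np.arctan2(d[1],d[0])), (p[0][:2]-113*d),(p[1][:2]-38*d),p[2][:2]+62*d)
go(ctrl,[485,-336.5,100],68)
```

```text
[[ 528.3 -233.9   45. ]
 [ 499.7 -301.3   53. ]
 [ 463.8 -390.8   53. ]]
67.64329554170804 [ 485.34195164 -338.39138035] [ 485.22081802 -336.4002967 ] [ 487.34976207 -333.50959994]
t 1.67 pos [ 498.8 -321.1  212.1] xaxis yaw 68.1 zaxis [-0.008  0.009 -1.   ] F [-0.4 -0.2  0.3] grip 87.6815968200505
shift cm [-2.   -0.58 11.21] norm 11.4
turn deg [-0.62 -0.28  0.11]
```

Emit:
{"op": "drive_tool", "data": {
  "rows": [
    {"wx": -0.6, "wy": -0.3, "wz": 0.4, "tx": -2.0, "ty": -0.6, "tz": 2.0, "grip": -1},
    {"wx": 0, "wy": 0, "wz": 0, "tx": 0, "ty": 0, "tz": 3, "grip": -1},
    {"wx": 0, "wy": 0, "wz": 0, "tx": 0, "ty": 0, "tz": 3, "grip": -1},
    {"wx": 0, "wy": 0, "wz": 0, "tx": 0, "ty": 0, "tz": 3, "grip": -1},
    {"wx": 0, "wy": 0, "wz": 0, "tx": 0, "ty": 0, "tz": 0, "grip": -1}
  ]
}}

```text
time_s: 2.08
ee_pos: [486.4, -339.1, 101.4]
tool_rot: [0.004, 0.836, 0.549, 0.001]
wrist_force: [-0.8, 1.5, -1.7]
grip_width: 87.5
```

Run:
```python
from h import *
from plant import ctrl,cams
go(ctrl,[485.4,-337,40],67.8)
```

```text
t 2.08 pos [ 486.4 -339.1  101.4] xaxis yaw 66.59 zaxis [ 0.005 -0.005 -1.   ] F [-0.8  1.5 -1.7] grip 87.47843864496622
shift cm [ 0.17 -0.22  6.13] norm 6.14
turn deg [ 0.4   0.14 -1.21]
```

Emit:
{"op": "drive_tool", "data": {
  "rows": [
    {"wx": 0.4, "wy": 0.1, "wz": -1.2, "tx": 0.15, "ty": -0.2, "tz": 1.5, "grip": -1},
    {"wx": 0, "wy": 0, "wz": 0, "tx": 0, "ty": 0, "tz": 2, "grip": -1},
    {"wx": 0, "wy": 0, "wz": 0, "tx": 0, "ty": 0, "tz": 2, "grip": -1},
    {"wx": 0, "wy": 0, "wz": 0, "tx": 0, "ty": 0, "tz": 0.4, "grip": -1},
    {"wx": 0, "wy": 0, "wz": 0, "tx": 0, "ty": 0, "tz": 0, "grip": -1}
  ]
}}

```text
time_s: 2.5
ee_pos: [486.1, -337.9, 45.8]
tool_rot: [0.001, 0.833, 0.553, 0.0]
wrist_force: [-0.5, -0.1, 0.7]
grip_width: 87.5
```

Run:
```python
from h import *
from plant import ctrl,cams
go(ctrl,[485.4,-337,40],67.8)
```

```text
t 2.5 pos [ 486.1 -337.9   45.8] xaxis yaw 67.08 zaxis [ 0.002 -0.002 -1.   ] F [-0.5 -0.1  0.7] grip 87.5094433147814
shift cm [ 0.06 -0.1   0.58] norm 0.59
turn deg [ 0.13  0.08 -0.72]
```

Emit:
{"op": "drive_tool", "data": {
  "grip_force": 50,
  "rows": [
    {"wx": 0.1, "wy": 0.1, "wz": -0.7, "tx": 0.05, "ty": -0.1, "tz": 0.55, "grip": -1},
    {"wx": 0, "wy": 0, "wz": 0, "tx": 0, "ty": 0, "tz": 0, "grip": 0.3},
    {"wx": 0, "wy": 0, "wz": 0, "tx": 0, "ty": 0, "tz": 0, "grip": 0.5},
    {"wx": 0, "wy": 0, "wz": 0, "tx": 0, "ty": 0, "tz": 0, "grip": 1},
    {"wx": 0, "wy": 0, "wz": 0, "tx": 0, "ty": 0, "tz": 0, "grip": 1},
    {"wx": 0, "wy": 0, "wz": 0, "tx": 0, "ty": 0, "tz": 0, "grip": 1},
    {"wx": 0, "wy": 0, "wz": 0, "tx": 0, "ty": 0, "tz": 0, "grip": 1},
    {"wx": 0, "wy": 0, "wz": 0, "tx": 0, "ty": 0, "tz": 0, "grip": 1}
  ]
}}

```text
time_s: 3.17
ee_pos: [488.7, -339.4, 49.1]
tool_rot: [0.005, 0.831, 0.557, 0.002]
wrist_force: [-0.6, 0.1, 0.2]
grip_width: 44.6
```

Run:
```python
from h import *
from plant import ctrl,cams
go(ctrl,[485.4,-337,40],67.8)
```

```text
t 3.17 pos [ 488.7 -339.4   49.1] xaxis yaw 67.68 zaxis [ 0.01  -0.007 -1.   ] F [-0.6  0.1  0.2] grip 44.57989120372688
shift cm [ 0.1  -0.4   0.91] norm 1.0
turn deg [ 0.65  0.14 -0.11]
```

Emit:
{"op": "drive_tool", "data": {
  "rows": [
    {"wx": 0.6, "wy": 0.1, "wz": 0, "tx": 0.1, "ty": -0.4, "tz": 0.9, "grip": 1},
    {"wx": 0, "wy": 0, "wz": 0, "tx": 0, "ty": 0, "tz": 0.1, "grip": 1},
    {"wx": 0, "wy": 0, "wz": 0, "tx": 0, "ty": 0, "tz": 0.1, "grip": 1}
  ]
}}

```text
time_s: 3.42
ee_pos: [485.3, -337.0, 37.6]
tool_rot: [0.001, 0.831, 0.557, -0.0]
wrist_force: [0.1, 0.3, -0.4]
grip_width: 24.4
```

Run:
```python
from h import *
from plant import ctrl,cams
go(ctrl,[485.4,-337,40],67.8)
```

```text
t 3.42 pos [ 485.3 -337.    37.6] xaxis yaw 67.68 zaxis [ 0.    -0.001 -1.   ] F [ 0.1  0.3 -0.4] grip 24.389312217712014
shift cm [ 0.    0.01 -0.24] norm 0.24
turn deg [ 0.04  0.05 -0.12]
```

Emit:
{"op": "drive_tool", "data": {
  "rows": [
    {"wx": 0, "wy": 0, "wz": 0, "tx": 0, "ty": 0, "tz": -0.2, "grip": 1},
    {"wx": 0, "wy": 0, "wz": 0, "tx": 0, "ty": 0, "tz": 0, "grip": 1},
    {"wx": 0, "wy": 0, "wz": 0, "tx": 0, "ty": 0, "tz": 0, "grip": 1}
  ]
}}

```text
time_s: 3.67
ee_pos: [484.8, -336.6, 38.7]
tool_rot: [-0.0, 0.831, 0.557, -0.0]
wrist_force: [0.4, -0.7, -1.5]
grip_width: 15.7
```

Run:
```python
from h import *
from plant import ctrl,cams
go(ctrl,[485.4,-337,40],67.8)
# press measurement from top+scene at start
d=pickle.load(open("c0.pkl","rb"));T,S=d["top"],d["scene"]
h=cv2.cvtColor(T["frame"],cv2.COLOR_RGB2HSV)
g=cv2.inRange(h,(60,80,30),(90,255,255)); r=cv2.minAreaRect(main(g,(235,140,290,200)));print("lid",r)
bp=cv2.boxPoints(r);print(bp.round(1).tolist());print([onz(T,p,70).round(1).tolist() for p in bp])
w=cv2.inRange(h,(0,0,130),(180,60,255)); r=cv2.minAreaRect(main(w,(205,175,252,220)));bp=cv2.boxPoints(r);print("tray",r,bp.round(1).tolist());print([onz(T,p,18).round(1).tolist() for p in bp])
b=cv2.inRange(h,(12,120,50),(30,255,255)); r=cv2.minAreaRect(main(b,(235,180,255,205)));print("pin",r,onz(T,r[0],65))
h2=cv2.cvtColor(S["frame"],cv2.COLOR_RGB2HSV)
b=cv2.inRange(h2,(12,120,50),(30,255,255)); r2=cv2.minAreaRect(main(b,(240,200,280,230)));print("pin scene",r2,tri(T,r[0],S,r2[0]))
```

```text
t 3.67 pos [ 484.8 -336.6   38.7] xaxis yaw 67.68 zaxis [-0.001  0.    -1.   ] F [ 0.4 -0.7 -1.5] grip 15.733374947037658
shift cm [-0.02  0.07 -0.13] norm 0.15
turn deg [-0.07  0.02 -0.12]
lid ((261.6915588378906, 167.65716552734375), (22.738323211669922, 37.498287200927734), 12.804265975952148)
[[246.39999389648438, 183.39999389648438], [254.8000030517578, 146.89999389648438], [276.8999938964844, 151.89999389648438], [268.6000061035156, 188.5]]
[[599.5, 107.4, 70.0], [705.4, 82.9, 70.0], [689.8, 19.8, 70.0], [584.1, 45.1, 70.0]]
tray ((228.9097442626953, 198.58779907226562), (31.63889503479004, 23.956159591674805), 12.094757080078125) [[210.89999389648438, 207.0], [216.0, 183.60000610351562], [246.89999389648438, 190.1999969482422], [241.89999389648438, 213.60000610351562]]
[[541.1, 214.5, 18.0], [610.5, 200.1, 18.0], [589.3, 109.3, 18.0], [520.1, 124.4, 18.0]]
pin ((244.5, 194.5), (3.0, 5.0), 0.0) [568.71864323 113.40772156  65.        ]
pin scene ((249.5, 221.5), (5.0, 5.0), 90.0) (array([568.30989001, 112.92832637,  63.04842917]), np.float64(1.8717826289127626))
```

Emit:
{"op": "drive_tool", "data": {
  "rows": [
    {"wx": 0, "wy": 0, "wz": 0, "tx": 0, "ty": 0, "tz": -1.5, "grip": 1},
    {"wx": 0, "wy": 0, "wz": 0, "tx": 0, "ty": 0, "tz": -2.5, "grip": 1},
    {"wx": 0, "wy": 0, "wz": 0, "tx": 0, "ty": 0, "tz": -3, "grip": 1},
    {"wx": 0, "wy": 0, "wz": 0, "tx": 0, "ty": 0, "tz": -3, "grip": 1},
    {"wx": 0, "wy": 0, "wz": 0, "tx": 0, "ty": 0, "tz": -3, "grip": 1},
    {"wx": 0, "wy": 0, "wz": 0, "tx": 0, "ty": 0, "tz": -3, "grip": 1},
    {"wx": 0, "wy": 0, "wz": 0, "tx": 0, "ty": 0, "tz": 0, "grip": 1}
  ]
}}

```text
time_s: 4.25
ee_pos: [482.6, -334.8, 198.8]
tool_rot: [-0.007, 0.831, 0.557, -0.003]
wrist_force: [-0.1, -0.4, 0.6]
grip_width: 15.8
```

Run:
```python
from h import *
from plant import ctrl,cams
go(ctrl,[478,-10,210],76.8)
```

```text
t 4.25 pos [ 482.6 -334.8  198.8] xaxis yaw 67.67 zaxis [-0.012  0.008 -1.   ] F [-0.1 -0.4  0.6] grip 15.837847941623444
shift cm [ 29.87 -12.78  -0.85] norm 32.5
turn deg [-0.78 -0.24 -9.13]
```

Emit:
{"op": "drive_tool", "data": {
  "rows": [
    {"wx": -0.8, "wy": -0.2, "wz": 0, "tx": 3, "ty": -1.3, "tz": 0, "grip": 1},
    {"wx": 0, "wy": 0, "wz": 0, "tx": 3, "ty": -1.3, "tz": 0, "grip": 1},
    {"wx": 0, "wy": 0, "wz": 0, "tx": 3, "ty": -1.3, "tz": 0, "grip": 1},
    {"wx": 0, "wy": 0, "wz": 0, "tx": 3, "ty": -1.3, "tz": 0, "grip": 1},
    {"wx": 0, "wy": 0, "wz": 0, "tx": 3, "ty": -1.3, "tz": 0, "grip": 1},
    {"wx": 0, "wy": 0, "wz": 0, "tx": 3, "ty": -1.3, "tz": 0, "grip": 1},
    {"wx": 0, "wy": 0, "wz": 0, "tx": 3, "ty": -1.3, "tz": 0, "grip": 1},
    {"wx": 0, "wy": 0, "wz": 0, "tx": 3, "ty": -1.3, "tz": 0, "grip": 1},
    {"wx": 0, "wy": 0, "wz": 0, "tx": 3, "ty": -1.2, "tz": 0, "grip": 1},
    {"wx": 0, "wy": 0, "wz": -3, "tx": 2.7, "ty": -1, "tz": 0, "grip": 1},
    {"wx": 0, "wy": 0, "wz": -3, "tx": 0, "ty": 0, "tz": 0, "grip": 1},
    {"wx": 0, "wy": 0, "wz": -3, "tx": 0, "ty": 0, "tz": 0, "grip": 1},
    {"wx": 0, "wy": 0, "wz": 0, "tx": 0, "ty": 0, "tz": 0, "grip": 1}
  ]
}}

```text
time_s: 5.33
ee_pos: [475.5, 2.1, 183.6]
tool_rot: [-0.005, 0.783, 0.622, -0.004]
wrist_force: [-0.0, 0.8, 0.1]
grip_width: 15.7
```

Run:
```python
from h import *
from plant import ctrl,cams
go(ctrl,[524,-78,58.7],76.8)
c=wcam(ctrl,cams);pickle.dump(c,open("w2.pkl","wb"))
cv2.imwrite("pics/w2.png",cv2.cvtColor(c["frame"],cv2.COLOR_RGB2BGR))
h=cv2.cvtColor(c["frame"],cv2.COLOR_RGB2HSV)
print("pred entry, origin-top, head px",[proj(c,p).round(1).tolist() for p in([556.5,61.6,65],[561.5,83,85],[568.5,113,65])])
```

```text
t 5.33 pos [475.5   2.1 183.6] xaxis yaw 76.93 zaxis [-0.012  0.002 -1.   ] F [-0.   0.8  0.1] grip 15.725133497751225
shift cm [-6.7   6.68 12.41] norm 15.61
turn deg [-0.68  0.02  0.13]
pred entry, origin-top, head px [[371.6, 108.9], [381.0, 73.7], [376.6, 30.5]]
```

View pics/w2.png

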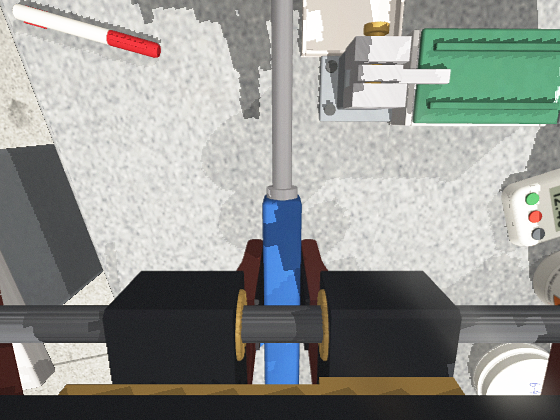

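The wrist view shows the press with the near cheek's top at about (380,92) and the brass head at (376,28). My predicted head is (376.6,30.5) and the predicted axis fits. I'll enlarge it once to get the lateral position from the cheek edges.

Run:
```python
from h import *
c=pickle.load(open("w2.pkl","rb"));f=c["frame"]
x0,y0,x1,y1=310,0,460,130
o=cv2.resize(f[y0:y1,x0:x1],None,fx=5,fy=4.6,interpolation=cv2.INTER_LINEAR)
o=cv2.cvtColor(o,cv2.COLOR_RGB2BGR)
O=np.array([561.5,83,0]);a=np.radians(76.8);Y=np.array([np.cos(a),np.sin(a),0]);X=np.array([np.sin(a),-np.cos(a),0]);Z=np.array([0,0,1.])
P=lambda x,y,z:tuple(int(v) for v in (proj(c,O+x*X+y*Y+z*Z)-[x0,y0])*[5,4.6])
for s in(-22,22):
  for e in(-18,18): cv2.circle(o,P(e,s,85),4,(0,0,255),1)
for e in(-18,18): cv2.circle(o,P(e,-32,8),4,(255,0,255),1)
for y in(-35,35): cv2.circle(o,P(17,y,70),4,(255,0,0),1)
cv2.circle(o,P(0,31,65),4,(255,255,0),1);cv2.circle(o,P(0,-22,65),4,(255,255,0),1)
cv2.imwrite("pics/w2c.png",o)
h=cv2.cvtColor(f,cv2.COLOR_RGB2HSV)
b=cv2.boundingRect(main(cv2.inRange(h,(12,120,50),(32,255,255)),(340,0,420,60)));print("head bbox",b)
g=cv2.minAreaRect(main(cv2.inRange(h,(60,60,30),(90,255,255)),(390,0,560,140)));print(g)
```

```text
head bbox (364, 22, 25, 14)
((486.8361511230469, 75.71408081054688), (145.01263427734375, 94.83857727050781), 0.5617053508758545)
```

View pics/w2c.png

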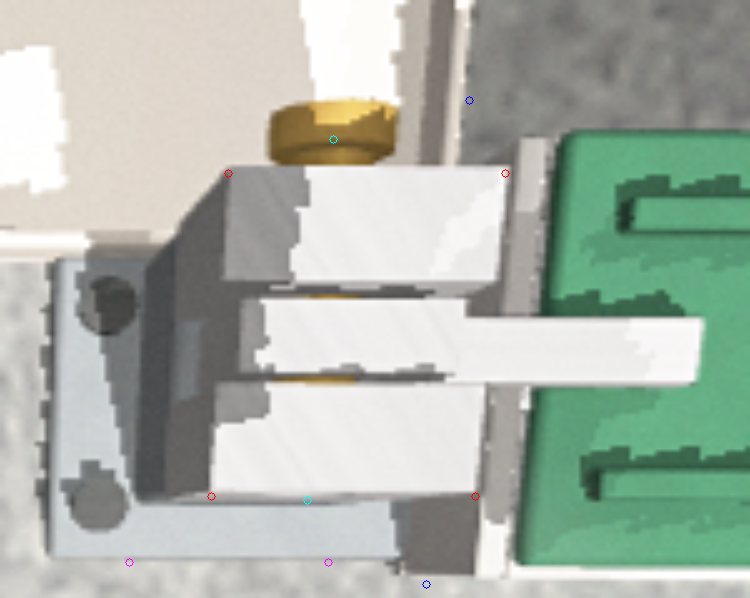

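The overlay matches the cheek corners and the pin head within about 1 px, so the press pose is good: origin (561.5, 83), yaw 76.8°.

Emit:
{"op": "drive_tool", "data": {
  "grip_force": 60,
  "rows": [
    {"wx": -0.7, "wy": 0, "wz": 0, "tx": -2.2, "ty": 2.2, "tz": 0, "grip": 1},
    {"wx": 0, "wy": 0, "wz": 0, "tx": -2.2, "ty": 2.2, "tz": 0, "grip": 1},
    {"wx": 0, "wy": 0, "wz": 0, "tx": -2.2, "ty": 2.2, "tz": 0, "grip": 1},
    {"wx": 0, "wy": 0, "wz": 0, "tx": 0, "ty": 0, "tz": 2.5, "grip": 1},
    {"wx": 0, "wy": 0, "wz": 0, "tx": 0, "ty": 0, "tz": 2.5, "grip": 1},
    {"wx": 0, "wy": 0, "wz": 0, "tx": 0, "ty": 0, "tz": 2.5, "grip": 1},
    {"wx": 0, "wy": 0, "wz": 0, "tx": 0, "ty": 0, "tz": 2.5, "grip": 1},
    {"wx": 0, "wy": 0, "wz": 0, "tx": 0, "ty": 0, "tz": 1.0, "grip": 1},
    {"wx": 0, "wy": 0, "wz": 0, "tx": 0, "ty": 0, "tz": 0, "grip": 1}
  ]
}}

```text
time_s: 6.13
ee_pos: [525.7, -86.7, 64.9]
tool_rot: [0.0, 0.791, 0.612, -0.001]
wrist_force: [-1.1, -0.6, -1.6]
grip_width: 15.5
```

Run:
```python
from h import *
from plant import ctrl,cams
go(ctrl,[524,-78,58.7],76.8)
```

```text
t 6.13 pos [525.7 -86.7  64.9] xaxis yaw 75.42 zaxis [-0.001 -0.002 -1.   ] F [-1.1 -0.6 -1.6] grip 15.507502061980393
shift cm [ 0.8  -0.39  0.62] norm 1.08
turn deg [-0.01  0.1  -1.38]
```

Emit:
{"op": "drive_tool", "data": {
  "rows": [
    {"wx": 0, "wy": 0.1, "wz": -1.4, "tx": 0.8, "ty": -0.4, "tz": 0.6, "grip": 1},
    {"wx": 0, "wy": 0, "wz": 0, "tx": 0, "ty": 0, "tz": 0, "grip": 1}
  ]
}}

```text
time_s: 6.3
ee_pos: [523.4, -78.0, 58.6]
tool_rot: [-0.001, 0.784, 0.621, -0.0]
wrist_force: [-0.5, -1.0, -1.6]
grip_width: 15.4
```

Run:
```python
from h import *
from plant import ctrl,cams
go(ctrl,[524,-78,58.7],76.8)
c=cams.camera("scene");pickle.dump(c,open("s2.pkl","wb"))
s=ctrl.observe();w=s["tool_rot"];R=Ro.from_quat([w[1],w[2],w[3],w[0]]).as_matrix();p=s["ee_pos"]-6.3*R[:,2]
f=c["frame"];x0,y0,x1,y1=225,170,375,270
o=cv2.cvtColor(cv2.resize(f[y0:y1,x0:x1],None,fx=5,fy=5,interpolation=cv2.INTER_LINEAR),cv2.COLOR_RGB2BGR)
for X in(p+113*R[:,0],p+38*R[:,0],np.array([556.5,61.6,65])):
    u=proj(c,X);print(u.round(1));cv2.circle(o,tuple(int(v) for v in (u-[x0,y0]+.5)*5),4,(0,0,255),1)
cv2.imwrite("pics/s2.png",o)
w=wcam(ctrl,cams);b=main(blue(w["frame"]),(240,150,330,240));print("blue wrist",cv2.boundingRect(b))
```

```text
t 6.3 pos [523.4 -78.   58.6] xaxis yaw 76.77 zaxis [-0.001  0.001 -1.   ] F [-0.5 -1.  -1.6] grip 15.365928077837447
shift cm [ 0.01  0.06 -0.01] norm 0.06
turn deg [-0.08 -0.02 -0.03]
[275.6 212.5]
[297.8 206.1]
[266.1 215.8]
blue wrist (263, 195, 38, 45)
```

View pics/s2.png

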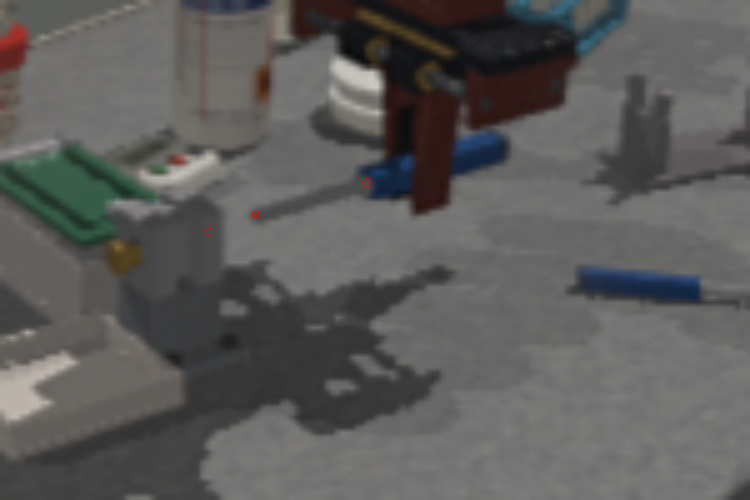

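Model tip at crop (255,214), seen at (258,216). That is under 1 px (about 1 mm) off and in line with the bore. Now I advance to just before the mouth.

Emit:
{"op": "drive_tool", "data": {
  "rows": [
    {"wx": 0, "wy": 0, "wz": 0, "tx": 0.9, "ty": 0.06, "tz": 0, "grip": 1},
    {"wx": 0, "wy": 0, "wz": 0, "tx": 0.9, "ty": 0, "tz": 0, "grip": 1},
    {"wx": 0, "wy": 0, "wz": 0, "tx": 0.8, "ty": 0, "tz": 0, "grip": 1}
  ]
}}

```text
time_s: 6.65
ee_pos: [533.8, -53.1, 64.9]
tool_rot: [0.004, 0.785, 0.62, 0.003]
wrist_force: [0.1, -0.0, -1.8]
grip_width: 15.6
```

Run:
```python
from h import *
from plant import ctrl,cams
go(ctrl,[530.2,-50.4,58.7],76.8)
```

```text
t 6.65 pos [533.8 -53.1  64.9] xaxis yaw 76.59 zaxis [ 0.009 -0.003 -1.   ] F [ 0.1 -0.  -1.8] grip 15.568178072323509
shift cm [ 0.18 -0.41  0.61] norm 0.76
turn deg [ 0.54  0.03 -0.21]
```

Emit:
{"op": "drive_tool", "data": {
  "rows": [
    {"wx": 0.5, "wy": 0, "wz": -0.2, "tx": 0.2, "ty": -0.4, "tz": 0.6, "grip": 1},
    {"wx": 0, "wy": 0, "wz": 0, "tx": 0, "ty": 0, "tz": 0, "grip": 1}
  ]
}}

```text
time_s: 6.82
ee_pos: [531.5, -47.5, 60.1]
tool_rot: [0.001, 0.783, 0.622, 0.001]
wrist_force: [0.2, 0.1, -0.8]
grip_width: 15.5
```

Run:
```python
from h import *
from plant import ctrl,cams
go(ctrl,[530.2,-50.4,58.7],76.8)
```

```text
t 6.82 pos [531.5 -47.5  60.1] xaxis yaw 76.96 zaxis [ 0.003 -0.    -1.   ] F [ 0.2  0.1 -0.8] grip 15.491435656767743
shift cm [-0.31 -0.07  0.14] norm 0.35
turn deg [ 0.17 -0.02  0.16]
```

Emit:
{"op": "drive_tool", "data": {
  "rows": [
    {"wx": 0.2, "wy": 0, "wz": 0.1, "tx": 0.5, "ty": -0.07, "tz": 0.15, "grip": 1},
    {"wx": 0, "wy": 0, "wz": 0, "tx": 0.5, "ty": 0, "tz": 0.05, "grip": 1}
  ]
}}

```text
time_s: 6.98
ee_pos: [532.8, -42.5, 59.0]
tool_rot: [0.004, 0.784, 0.621, -0.004]
wrist_force: [-4.6, -20.8, 4.0]
grip_width: 15.4
```

```bash
cat >> h.py <<'E'
def ax(ctrl):
    s=ctrl.observe();a=np.radians(76.8);Y=np.array([np.cos(a),np.sin(a),0]);y=(np.array(s["ee_pos"])-[561.5,83,0])@Y
    print("tip y if no slip",round(y+113,1),"| along-bore force",round(float(np.dot(s["wrist_force"],Y)),1));P=np.array([561.5,83,58.7])+y*Y
    go(ctrl,P,76.8)
E
python3 - <<'E'
from h import *
from plant import ctrl
ax(ctrl)
E
```

```text
tip y if no slip -15.7 | along-bore force -21.3
t 6.98 pos [532.8 -42.5  59. ] xaxis yaw 76.74 zaxis [-0.001 -0.011 -1.   ] F [ -4.6 -20.8   4. ] grip 15.44277235489744
shift cm [ 0.   -0.07  0.03] norm 0.08
turn deg [ 0.07  0.65 -0.06]
```

Emit:
{"op": "drive_tool", "data": {
  "rows": [
    {"wx": 0, "wy": 0.6, "wz": 0, "tx": 0.6, "ty": -0.07, "tz": 0.03, "grip": 1},
    {"wx": 0, "wy": 0.3, "wz": 0, "tx": 0.6, "ty": 0, "tz": 0.0, "grip": 1}
  ]
}}

```text
time_s: 7.15
ee_pos: [533.8, -39.8, 59.9]
tool_rot: [0.006, 0.786, 0.619, -0.005]
wrist_force: [-6.0, -19.1, 3.9]
grip_width: 15.3
```

Run:
```python
from h import *
from plant import ctrl,cams
ax(ctrl)
T=cams.camera("top");h=cv2.cvtColor(T["frame"],cv2.COLOR_RGB2HSV)
b=cv2.inRange(h,(12,120,50),(30,255,255)); r=cv2.boundingRect(main(b,(225,180,255,205)));u=(r[0]+r[2]/2-.5,r[1]+r[3]/2-.5);p=onz(T,u,65)
a=np.radians(76.8);print("pin head",r,p,"y",(p-[561.5,83,0])@[np.cos(a),np.sin(a),0])
```

```text
tip y if no slip -12.9 | along-bore force -20.0
t 7.15 pos [533.8 -39.8  59.9] xaxis yaw 76.43 zaxis [-0.001 -0.015 -1.   ] F [ -6.  -19.1   3.9] grip 15.307352107187176
shift cm [ 0.   -0.1   0.12] norm 0.16
turn deg [ 0.17  0.83 -0.37]
pin head (241, 192, 6, 6) [568.76174687 116.22550326  65.        ] y 34.00587522866028
```

The pin head has moved about 2.7 mm, so the punch is in the bore and pushing the pin. I'll use larger steps because the arm yields under load.

Emit:
{"op": "drive_tool", "data": {
  "rows": [
    {"wx": 0.2, "wy": 0.9, "wz": -0.4, "tx": 0.9, "ty": -0.1, "tz": 0.1, "grip": 1},
    {"wx": 0, "wy": 0.3, "wz": 0, "tx": 0.9, "ty": 0, "tz": 0.0, "grip": 1},
    {"wx": 0, "wy": 0.3, "wz": 0, "tx": 0.9, "ty": 0, "tz": 0.0, "grip": 1}
  ]
}}

```text
time_s: 7.45
ee_pos: [536.9, -28.4, 60.2]
tool_rot: [0.006, 0.787, 0.617, -0.006]
wrist_force: [-6.2, -20.2, 2.8]
grip_width: 15.0
```

```bash
cat >> h.py <<'E'
def head(cams):
    T=cams.camera("top");h=cv2.cvtColor(T["frame"],cv2.COLOR_RGB2HSV)
    b=cv2.inRange(h,(12,120,50),(30,255,255)); r=cv2.boundingRect(main(b,(205,175,255,215)));u=(r[0]+r[2]/2-.5,r[1]+r[3]/2-.5);p=onz(T,u,65)
    a=np.radians(76.8);print("pin head",r,p.round(1),"y",round((p-[561.5,83,0])@[np.cos(a),np.sin(a),0],1))
E
python3 - <<'E'
from h import *
from plant import ctrl,cams
head(cams);ax(ctrl)
E
```

```text
pin head (237, 193, 10, 5) [567.4 121.9  65. ] y 39.2
tip y if no slip 0.2 | along-bore force -14.3
t 7.5 pos [537.2 -27.1  60.3] xaxis yaw 76.26 zaxis [-0.003 -0.015 -1.   ] F [ -6.  -13.2   2.2] grip 15.646150924108836
shift cm [ 0.   -0.15  0.16] norm 0.22
turn deg [ 0.04  0.89 -0.54]
```

Emit:
{"op": "drive_tool", "data": {
  "rows": [
    {"wx": 0, "wy": 0.9, "wz": -0.5, "tx": 0.9, "ty": -0.15, "tz": 0.15, "grip": 1},
    {"wx": 0, "wy": 0.3, "wz": 0, "tx": 0.9, "ty": -0.05, "tz": 0.05, "grip": 1},
    {"wx": 0, "wy": 0.3, "wz": 0, "tx": 0.9, "ty": 0, "tz": 0.05, "grip": 1}
  ]
}}

```text
time_s: 7.75
ee_pos: [539.6, -16.1, 59.4]
tool_rot: [0.007, 0.787, 0.617, -0.007]
wrist_force: [-8.2, -19.9, 4.8]
grip_width: 15.7
```

Run:
```python
from h import *
from plant import ctrl,cams
head(cams);ax(ctrl)
```

```text
pin head (233, 192, 14, 6) [568.9 127.5  65. ] y 45.0
tip y if no slip 13.2 | along-bore force -12.9
t 7.8 pos [539.9 -14.5  59.3] xaxis yaw 76.19 zaxis [-0.001 -0.017 -1.   ] F [ -5.1 -12.1   2.7] grip 15.576140323546026
shift cm [-0.   -0.12  0.06] norm 0.13
turn deg [ 0.15  0.94 -0.6 ]
```

Emit:
{"op": "drive_tool", "data": {
  "rows": [
    {"wx": 0, "wy": 0.9, "wz": -0.6, "tx": 0.9, "ty": -0.1, "tz": 0.05, "grip": 1},
    {"wx": 0, "wy": 0.3, "wz": 0, "tx": 0.9, "ty": -0.05, "tz": 0.05, "grip": 1},
    {"wx": 0, "wy": 0.3, "wz": 0, "tx": 0.8, "ty": 0, "tz": 0.05, "grip": 1}
  ]
}}

```text
time_s: 8.05
ee_pos: [543.5, 1.8, 58.2]
tool_rot: [0.003, 0.786, 0.618, -0.001]
wrist_force: [-1.0, -0.4, -0.1]
grip_width: 15.7
```

Run:
```python
from h import *
from plant import ctrl,cams
head(cams);ax(ctrl)
```

```text
pin head (230, 195, 15, 6) [560.5 134.6  65. ] y 50.0
tip y if no slip 31.3 | along-bore force -0.6
t 8.1 pos [543.8   3.3  58.1] xaxis yaw 76.4 zaxis [ 0.002 -0.006 -1.   ] F [-0.9 -0.4 -0.6] grip 16.21831903245721
shift cm [-0.   -0.1  -0.06] norm 0.11
turn deg [ 0.21  0.28 -0.4 ]
```

Run:
```python
from h import *
from plant import ctrl,cams
head(cams);T=cams.camera("top");S=cams.camera("scene")
a=T["frame"][165:225,200:290];b=S["frame"][180:270,195:330]
o=np.hstack([cv2.resize(a,(400,300),interpolation=cv2.INTER_CUBIC),cv2.resize(b,(400,300),interpolation=cv2.INTER_CUBIC)])
cv2.imwrite("pics/t3.png",cv2.cvtColor(o,cv2.COLOR_RGB2BGR))
for z in(6,9):print(onz(T,(237,197.5),z))
ax(ctrl)
```

```text
pin head (231, 195, 15, 5) [561.9 131.8  65. ] y 47.5
[569.88022867 139.35698763   6.        ]
[569.40193966 139.11358149   9.        ]
tip y if no slip 31.3 | along-bore force 0.7
t 8.25 pos [543.7   3.2  58.1] xaxis yaw 76.49 zaxis [ 0.003 -0.006 -1.   ] F [0.4 0.6 0. ] grip 15.766969501263338
shift cm [-0.   -0.09 -0.06] norm 0.11
turn deg [ 0.21  0.28 -0.31]
```

View pics/t3.png

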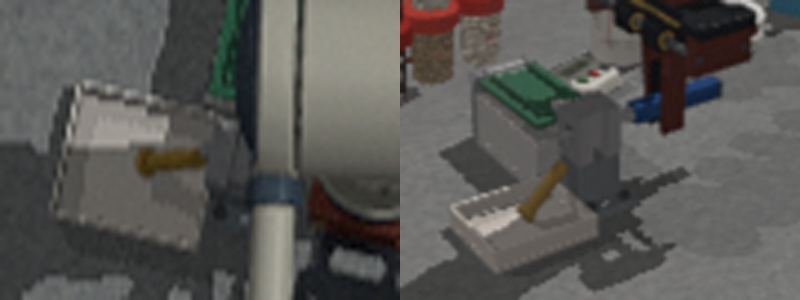

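The pin is out of the bore but leans: head in the tray at crop (525,215), tail up at the bore's exit (562,168). I'll advance the punch about 12 mm more to push the tail off.

Emit:
{"op": "drive_tool", "data": {
  "rows": [
    {"wx": 0.2, "wy": 0.3, "wz": -0.3, "tx": 0.5, "ty": -0.1, "tz": -0.05, "grip": 1},
    {"wx": 0, "wy": 0, "wz": 0, "tx": 0.5, "ty": 0, "tz": 0.05, "grip": 1}
  ]
}}

```text
time_s: 8.42
ee_pos: [545.0, 13.1, 57.9]
tool_rot: [-0.0, 0.784, 0.621, 0.0]
wrist_force: [0.0, -0.3, -0.3]
grip_width: 15.7
```

Run:
```python
from h import *
from plant import ctrl,cams
head(cams);ax(ctrl)
```

```text
pin head (231, 193, 11, 5) [567.7 137.4  65. ] y 54.3
tip y if no slip 42.2 | along-bore force -0.2
t 8.47 pos [545.1  14.1  57.8] xaxis yaw 76.81 zaxis [ 0.     0.001 -1.   ] F [-1.   0.1 -0.1] grip 15.386975045713832
shift cm [ 0.    0.02 -0.09] norm 0.09
turn deg [-0.01 -0.05  0.01]
```

Emit:
{"op": "drive_tool", "data": {
  "rows": [
    {"wx": 0, "wy": 0, "wz": 0, "tx": -1.0, "ty": 0, "tz": -0.05, "grip": 1},
    {"wx": 0, "wy": 0, "wz": 0, "tx": -1.0, "ty": 0, "tz": 0.05, "grip": 1},
    {"wx": 0, "wy": 0, "wz": 0, "tx": -1.0, "ty": 0, "tz": 0.05, "grip": 1}
  ]
}}

```text
time_s: 8.72
ee_pos: [538.3, -13.9, 57.1]
tool_rot: [-0.001, 0.782, 0.623, 0.001]
wrist_force: [0.1, 0.9, -0.5]
grip_width: 15.8
```

Run:
```python
from h import *
from plant import ctrl,cams
head(cams);ax(ctrl)
```

```text
pin head (231, 191, 16, 5) [573.3 130.3  65. ] y 48.7
tip y if no slip 11.4 | along-bore force -1.7
t 8.77 pos [537.9 -15.9  57. ] xaxis yaw 77.0 zaxis [-0.     0.001 -1.   ] F [ 0.1 -1.8 -0.8] grip 15.685120548517718
shift cm [ 0.    0.04 -0.17] norm 0.18
turn deg [-0.02 -0.08  0.2 ]
```

Emit:
{"op": "drive_tool", "data": {
  "rows": [
    {"wx": 0, "wy": 0, "wz": 0, "tx": -1.0, "ty": 0, "tz": -0.15, "grip": 1},
    {"wx": 0, "wy": 0, "wz": 0, "tx": -1.0, "ty": 0, "tz": 0, "grip": 1},
    {"wx": 0, "wy": 0, "wz": 0, "tx": -1.0, "ty": 0, "tz": 0.05, "grip": 1}
  ]
}}

```text
time_s: 9.02
ee_pos: [530.2, -48.2, 58.1]
tool_rot: [-0.001, 0.783, 0.622, 0.0]
wrist_force: [0.3, 0.2, -1.7]
grip_width: 15.7
```

Run:
```python
from h import *
from plant import ctrl,cams
head(cams);ax(ctrl)
```

```text
pin head (231, 190, 17, 5) [576.1 128.9  65. ] y 48.0
tip y if no slip -23.7 | along-bore force -2.0
t 9.07 pos [529.9 -50.   57.9] xaxis yaw 76.89 zaxis [-0.001 -0.    -1.   ] F [ 0.1 -2.1 -0.7] grip 15.323863285444038
shift cm [-0.    0.04 -0.08] norm 0.09
turn deg [-0.03  0.02  0.09]
```

Now I back clear of the press and look.

Emit:
{"op": "drive_tool", "data": {
  "rows": [
    {"wx": 0, "wy": 0, "wz": 0, "tx": -1.5, "ty": 0, "tz": 0, "grip": 1},
    {"wx": 0, "wy": 0, "wz": 0, "tx": -1.5, "ty": 0, "tz": 0, "grip": 1},
    {"wx": 0, "wy": 0, "wz": 0, "tx": -1.5, "ty": 0, "tz": 0, "grip": 1},
    {"wx": 0, "wy": 0, "wz": 0, "tx": 0, "ty": 0, "tz": -2, "grip": 1},
    {"wx": 0, "wy": 0, "wz": 0, "tx": -1, "ty": 0, "tz": -3, "grip": 1},
    {"wx": 0, "wy": 0, "wz": 0, "tx": -2, "ty": 0, "tz": -3, "grip": 1},
    {"wx": 0, "wy": 0, "wz": 0, "tx": -2, "ty": 0, "tz": -3, "grip": 1},
    {"wx": 0, "wy": 0, "wz": 0, "tx": -2, "ty": 0, "tz": -2, "grip": 1},
    {"wx": 0, "wy": 0, "wz": 0, "tx": 0, "ty": 0, "tz": 0, "grip": 1},
    {"wx": 0, "wy": 0, "wz": 0, "tx": 0, "ty": 0, "tz": 0, "grip": 1}
  ]
}}

```text
time_s: 9.9
ee_pos: [497.5, -172.6, 188.8]
tool_rot: [-0.003, 0.785, 0.619, -0.004]
wrist_force: [-0.7, 0.3, -2.3]
grip_width: 15.4
```

Run:
```python
from h import *
from plant import ctrl,cams
head(cams);T=cams.camera("top");S=cams.camera("scene")
a=T["frame"][135:225,200:320];b=S["frame"][170:270,195:330]
o=np.hstack([cv2.resize(a,(400,300),interpolation=cv2.INTER_CUBIC),cv2.resize(b,(400,300),interpolation=cv2.INTER_CUBIC)])
cv2.imwrite("pics/t4.png",cv2.cvtColor(o,cv2.COLOR_RGB2BGR))
go(ctrl,[484.8,-336.6,198],67.68)
```

```text
pin head (231, 190, 17, 5) [576.1 128.9  65. ] y 48.0
t 10.05 pos [ 497.2 -171.1  186.9] xaxis yaw 76.6 zaxis [-0.013  0.001 -1.   ] F [ 0.7 -0.5 -1.7] grip 15.533834583556766
shift cm [-16.39   2.61  -1.12] norm 16.63
turn deg [-0.73  0.15  8.92]
```

View pics/t4.png

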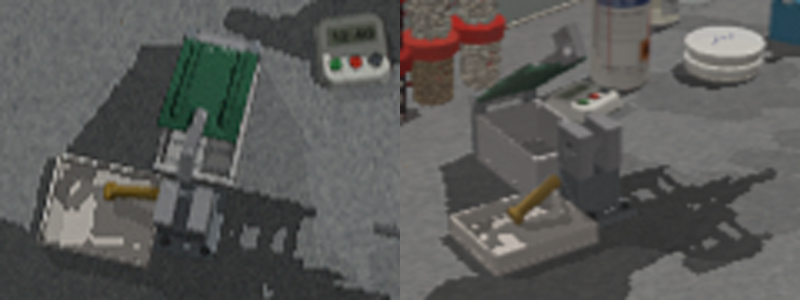

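The lid is open. The pin still leans against the cheek or tray rim, head at crop (517,213), tail at (560,180). I need its mid-height.

Run:
```python
from h import *
from plant import ctrl,cams
T=cams.camera("top");S=cams.camera("scene")
a=np.radians(76.8);Y=np.array([np.cos(a),np.sin(a),0]);X=np.array([np.sin(a),-np.cos(a),0])
E={}
for n,c,box in(("T",T,(205,175,255,215)),("S",S,(220,215,262,255))):
    h=cv2.cvtColor(c["frame"],cv2.COLOR_RGB2HSV);k=main(cv2.inRange(h,(12,110,40),(32,255,255)),box)[:,0].astype(float)
    m=k.mean(0);v=np.linalg.svd(k-m)[2][0];v*=np.sign(v[0]);t=(k-m)@v
    M=cv2.moments(k.astype(np.int32).reshape(-1,1,2));cen=np.array([M["m10"],M["m01"]])/M["m00"]
    E[n]=(m+t.min()*v,cen,m+t.max()*v);print(n,np.round(E[n],1).tolist(),len(k))
P=[]
for i,l in enumerate(("head","centroid","tail")):
    p,e=tri(T,E["T"][i],S,E["S"][i]);P.append(p);q=p-[561.5,83,0];print(l,p.round(1),"press xyz",(q@X).round(1),(q@Y).round(1),p[2].round(1),"gap",e.round(1))
print("len",np.linalg.norm(P[0]-P[2]))
```

```text
T [[231.0, 192.0], [238.1, 192.1], [247.0, 192.4]] 36
S [[232.4, 242.1], [239.5, 236.0], [247.5, 229.3]] 37
head [585.7 156.6  13.6] press xyz 6.7 77.1 13.6 gap 0.5
centroid [582.8 134.4  23.8] press xyz 9.0 54.9 23.8 gap 0.6
tail [579.8 108.   34. ] press xyz 12.2 28.5 34.0 gap 0.3
len 53.004341770066446
```

The lean is steady: length 53 mm (54 expected), middle 24 mm above the worktop (under 30 mm above the floor), well inside the rim. I accept it as it is. Next I measure the punch's slip in the hand before putting it back.

Run:
```python
from h import *
from plant import ctrl,cams
c=wcam(ctrl,cams);pickle.dump(c,open("w3.pkl","wb"));cv2.imwrite("pics/w3.png",cv2.cvtColor(c["frame"],cv2.COLOR_RGB2BGR))
w2=pickle.load(open("w2.pkl","rb"))
for n,f in(("w2",w2["frame"]),("w3",c["frame"])):
    h=cv2.cvtColor(f,cv2.COLOR_RGB2HSV);m=cv2.inRange(h,(95,90,30),(130,255,255))[150:300,255:310]>0
    rows=np.where(m.sum(1)>20)[0]+150
    cols=[ (np.where(m[r-150])[0][[0,-1]]+255).tolist() for r in(210,235)]
    g=f.astype(int).sum(2); 
    print(n,rows[:3],cols)
K=np.array(c["camera_matrix"])
# row per mm at body top: tool x=38, z=-6.3-8
s=ctrl.observe();w=s["tool_rot"];R=Ro.from_quat([w[1],w[2],w[3],w[0]]).as_matrix()
for X in(28,33,38,43): print(X,proj(c,s["ee_pos"]+R@[X,0,-14.3]).round(1))
```

```text
w2 [200 201 202] [[263, 301], [263, 300]]
w3 [201 202 203] [[262, 300], [263, 300]]
28 [281.2 222.9]
33 [281.2 211. ]
38 [281.2 198.8]
43 [281.2 186.4]
```

No slip (the boundary moved from row 200 to 201). Heading back over the cradle.

Emit:
{"op": "drive_tool", "data": {
  "rows": [
    {"wx": -0.7, "wy": 0, "wz": 3, "tx": -2.7, "ty": 0.4, "tz": -0.2, "grip": 1},
    {"wx": 0, "wy": 0, "wz": 3, "tx": -2.7, "ty": 0.4, "tz": 0, "grip": 1},
    {"wx": 0, "wy": 0, "wz": 3, "tx": -2.7, "ty": 0.2, "tz": 0, "grip": 1},
    {"wx": 0, "wy": 0, "wz": 0, "tx": -2.7, "ty": 0, "tz": 0, "grip": 1},
    {"wx": 0, "wy": 0, "wz": 0, "tx": -2.7, "ty": 0, "tz": 0, "grip": 1},
    {"wx": 0, "wy": 0, "wz": 0, "tx": -2.0, "ty": 0, "tz": 0, "grip": 1},
    {"wx": 0, "wy": 0, "wz": 0, "tx": 0, "ty": 0, "tz": 0, "grip": 1}
  ]
}}

```text
time_s: 10.78
ee_pos: [455.2, -318.0, 179.9]
tool_rot: [-0.006, 0.829, 0.559, -0.003]
wrist_force: [0.3, -0.8, -0.5]
grip_width: 15.7
```

Run:
```python
from h import *
from plant import ctrl,cams
go(ctrl,[484.8,-336.6,80],67.68)
```

```text
t 10.78 pos [ 455.2 -318.   179.9] xaxis yaw 67.96 zaxis [-0.011  0.006 -1.   ] F [ 0.3 -0.8 -0.5] grip 15.69238150852581
shift cm [-0.63  3.57  9.95] norm 10.59
turn deg [-0.75 -0.09  0.28]
```

Emit:
{"op": "drive_tool", "data": {
  "rows": [
    {"wx": -0.7, "wy": 0, "wz": 0.3, "tx": -0.6, "ty": 3.5, "tz": 0, "grip": 1},
    {"wx": 0, "wy": 0, "wz": 0, "tx": 0, "ty": 0, "tz": 2.5, "grip": 1},
    {"wx": 0, "wy": 0, "wz": 0, "tx": 0, "ty": 0, "tz": 2.5, "grip": 1},
    {"wx": 0, "wy": 0, "wz": 0, "tx": 0, "ty": 0, "tz": 2.5, "grip": 1},
    {"wx": 0, "wy": 0, "wz": 0, "tx": 0, "ty": 0, "tz": 1.0, "grip": 1},
    {"wx": 0, "wy": 0, "wz": 0, "tx": 0, "ty": 0, "tz": 0, "grip": 1}
  ]
}}

```text
time_s: 11.28
ee_pos: [487.0, -331.3, 83.3]
tool_rot: [-0.007, 0.83, 0.558, -0.0]
wrist_force: [0.0, -0.4, -1.1]
grip_width: 15.8
```

Run:
```python
from h import *
from plant import ctrl,cams
go(ctrl,[484.8,-336.6,68],67.68)
```

```text
t 11.28 pos [ 487.  -331.3   83.3] xaxis yaw 67.77 zaxis [-0.008  0.012 -1.   ] F [ 0.  -0.4 -1.1] grip 15.767750047814141
shift cm [-0.59  0.01  1.52] norm 1.63
turn deg [-0.68 -0.44  0.09]
```

Emit:
{"op": "drive_tool", "data": {
  "rows": [
    {"wx": -0.7, "wy": -0.4, "wz": 0.1, "tx": -0.6, "ty": 0, "tz": 1.2, "grip": 1},
    {"wx": 0, "wy": 0, "wz": 0, "tx": 0, "ty": 0, "tz": 0, "grip": 1}
  ]
}}

```text
time_s: 11.45
ee_pos: [485.0, -334.6, 70.7]
tool_rot: [-0.001, 0.83, 0.558, 0.0]
wrist_force: [-0.3, 1.1, -2.5]
grip_width: 15.8
```

Run:
```python
from h import *
from plant import ctrl,cams
go(ctrl,[484.8,-336.6,39],67.68)
```

```text
t 11.45 pos [ 485.  -334.6   70.7] xaxis yaw 67.8 zaxis [-0.001  0.002 -1.   ] F [-0.3  1.1 -2.5] grip 15.802816217365331
shift cm [-0.2   0.06  3.17] norm 3.17
turn deg [-0.09 -0.09  0.12]
```

Emit:
{"op": "drive_tool", "data": {
  "rows": [
    {"wx": -0.1, "wy": -0.1, "wz": 0.1, "tx": -0.2, "ty": 0.05, "tz": 1.0, "grip": 1},
    {"wx": 0, "wy": 0, "wz": 0, "tx": 0, "ty": 0, "tz": 1.0, "grip": 1}
  ]
}}

```text
time_s: 11.62
ee_pos: [487.0, -337.0, 54.8]
tool_rot: [0.003, 0.83, 0.557, 0.001]
wrist_force: [-0.3, -0.4, -1.2]
grip_width: 15.7
```

Run:
```python
from h import *
from plant import ctrl,cams
go(ctrl,[484.8,-336.6,39],67.68)
```

```text
t 11.62 pos [ 487.  -337.    54.8] xaxis yaw 67.75 zaxis [ 0.006 -0.004 -1.   ] F [-0.3 -0.4 -1.2] grip 15.687033165705056
shift cm [-0.04 -0.23  1.58] norm 1.6
turn deg [0.39 0.08 0.07]
```

Emit:
{"op": "drive_tool", "data": {
  "rows": [
    {"wx": 0.4, "wy": 0.1, "wz": 0.1, "tx": -0.05, "ty": -0.2, "tz": 0.5, "grip": 1},
    {"wx": 0, "wy": 0, "wz": 0, "tx": 0, "ty": 0, "tz": 0.5, "grip": 1}
  ]
}}

```text
time_s: 11.78
ee_pos: [485.5, -336.5, 44.8]
tool_rot: [0.0, 0.831, 0.557, 0.0]
wrist_force: [0.8, 0.4, -0.7]
grip_width: 15.6
```

Run:
```python
from h import *
from plant import ctrl,cams
go(ctrl,[484.8,-336.6,39],67.68)
```

```text
t 11.78 pos [ 485.5 -336.5   44.8] xaxis yaw 67.66 zaxis [ 0.001  0.    -1.   ] F [ 0.8  0.4 -0.7] grip 15.604048827916914
shift cm [-0.04 -0.06  0.58] norm 0.59
turn deg [ 0.03 -0.03 -0.02]
```

Emit:
{"op": "drive_tool", "data": {
  "rows": [
    {"wx": 0, "wy": 0, "wz": 0, "tx": 0, "ty": -0.05, "tz": 0.3, "grip": 1},
    {"wx": 0, "wy": 0, "wz": 0, "tx": 0, "ty": 0, "tz": 0.25, "grip": 1}
  ]
}}

```text
time_s: 11.95
ee_pos: [485.1, -336.2, 38.8]
tool_rot: [-0.0, 0.831, 0.557, 0.0]
wrist_force: [0.2, 3.6, 4.9]
grip_width: 15.3
```

Run:
```python
from h import *
from plant import ctrl,cams
go(ctrl,[484.8,-336.6,39],67.68)
```

```text
t 11.95 pos [ 485.1 -336.2   38.8] xaxis yaw 67.66 zaxis [ 0.001  0.001 -1.   ] F [0.2 3.6 4.9] grip 15.25776140485732
shift cm [-0.05 -0.01 -0.02] norm 0.06
turn deg [ 0.02 -0.04 -0.02]
```

Seated (4.9 N upward). Release and lift.

Emit:
{"op": "drive_tool", "data": {
  "rows": [
    {"wx": 0, "wy": 0, "wz": 0, "tx": 0, "ty": 0, "tz": 0, "grip": -0.3},
    {"wx": 0, "wy": 0, "wz": 0, "tx": 0, "ty": 0, "tz": 0, "grip": -0.3},
    {"wx": 0, "wy": 0, "wz": 0, "tx": 0, "ty": 0, "tz": 0, "grip": -0.3},
    {"wx": 0, "wy": 0, "wz": 0, "tx": 0, "ty": 0, "tz": 0, "grip": -0.3},
    {"wx": 0, "wy": 0, "wz": 0, "tx": 0, "ty": 0, "tz": 0, "grip": -0.3},
    {"wx": 0, "wy": 0, "wz": 0, "tx": 0, "ty": 0, "tz": 0, "grip": -0.3},
    {"wx": 0, "wy": 0, "wz": 0, "tx": 0, "ty": 0, "tz": -1, "grip": -0.3},
    {"wx": 0, "wy": 0, "wz": 0, "tx": 0, "ty": 0, "tz": -2, "grip": -0.3},
    {"wx": 0, "wy": 0, "wz": 0, "tx": 0, "ty": 0, "tz": -3, "grip": -0.3},
    {"wx": 0, "wy": 0, "wz": 0, "tx": 0, "ty": 0, "tz": -3, "grip": -0.3},
    {"wx": 0, "wy": 0, "wz": 0, "tx": 0, "ty": 0, "tz": -3, "grip": -0.3},
    {"wx": 0, "wy": 0, "wz": 0, "tx": 0, "ty": 0, "tz": -3, "grip": -0.3},
    {"wx": 0, "wy": 0, "wz": 0, "tx": 0, "ty": 0, "tz": 0, "grip": -0.3},
    {"wx": 0, "wy": 0, "wz": 0, "tx": 0, "ty": 0, "tz": 0, "grip": -0.3}
  ]
}}

```text
time_s: 13.12
ee_pos: [484.3, -335.9, 201.3]
tool_rot: [0.001, 0.831, 0.557, 0.001]
wrist_force: [0.3, 0.9, -0.7]
grip_width: 57.1
```

Run:
```python
from h import *
from plant import ctrl,cams
go(ctrl,[485,-337,200],67.7)
c=wcam(ctrl,cams);r=cv2.boundingRect(main(blue(c["frame"]),(230,120,330,300)));print("blue",r)
u=(r[0]+r[2]/2-.5,r[1]);v=(r[0]+r[2]/2-.5,r[1]+r[3]);print("front,rear",onz(c,u,53).round(1),onz(c,v,53).round(1), "before front (499.7,-301.3) rear(463.8,-390.8)")
T=cams.camera("top");T0=pickle.load(open("c0.pkl","rb"))["top"];head(cams)
a=np.hstack([c["frame"][60:330,150:410],T["frame"][90:280,120:440][:, :]] if 0 else [cv2.resize(c["frame"][60:330,130:430],(333,300)),cv2.resize(T["frame"][120:300,130:410],(467,300))])
cv2.imwrite("pics/fin.png",cv2.cvtColor(a,cv2.COLOR_RGB2BGR))
D=cv2.absdiff(T["frame"],T0["frame"]).max(2)
for n,(x,y) in dict(apple=(143,199),cup=(134,238),petri=(370,160),timer=(305,150),marker=(223,275),egg=(151,167)).items():print(n,(D[y-12:y+13,x-12:x+13]>40).mean().round(3))
```

```text
t 13.12 pos [ 484.3 -335.9  201.3] xaxis yaw 67.64 zaxis [ 0.002 -0.001 -1.   ] F [ 0.3  0.9 -0.7] grip 57.14830226814102
shift cm [-0.07  0.1   0.13] norm 0.18
turn deg [ 0.15 -0.01 -0.06]
blue (273, 157, 19, 104)
front,rear [ 499.6 -301.3   53. ] [ 463.3 -389.4   53. ] before front (499.7,-301.3) rear(463.8,-390.8)
pin head (231, 190, 17, 5) [576.1 128.9  65. ] y 48.0
apple 0.0
cup 0.0
petri 0.0
timer 0.0
marker 0.773
egg 0.0
```

View pics/fin.png

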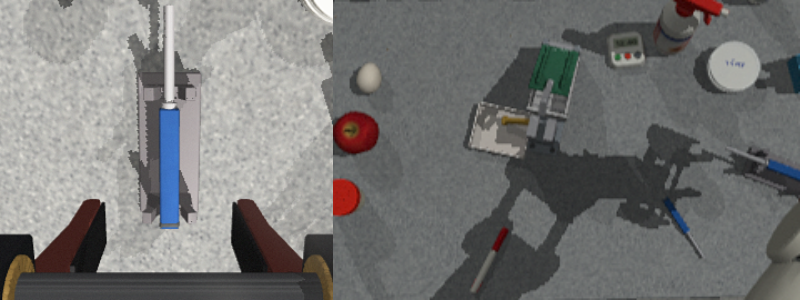

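The punch is back in its saddles, with its front within 1 mm of where it lay. The lid is open and the pin is in the tray. The marker's difference comes from the arm's shadow, because it still sits at (224,276). Handing in.

```bash
python3 -c "
from plant import ctrl
print(ctrl.job_done())"
```

```text
the job is handed in; nothing more can be done
None
```

I drove the pin out with the cradled punch, laid the punch back in its cradle and handed the job in at about 13 s. No verdict was reported.

- **Punch:** its front end is within 1 mm of where it lay before, tip the same way. It did not slip measurably in the grip during the push.
- **Lid:** the picture shows it standing open. I did not measure the hinge angle.
- **Pin:** it lies in the tray but is not flat. It leans with its tail up against the cheek or tray rim. Its middle is about 24 mm above the worktop, against a limit of 30 mm above the tray floor, and well inside the rim. It did not move over the last views. I left it leaning rather than risk touching it.
- **Other things:** the apple, cup, petri dishes, timer and egg show no change in the top view. The image-difference check flagged the red marker (77% of its patch changed). In the picture that is the arm's shadow: the marker is still at about (224,276), against (223,275) at the start.

I viewed 11 pictures, more than the planned 8 but within the limit of 12. One was wasted when my first move call was refused for missing keys.

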